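# Clamp a lever transducer and hold its arm at full scale

## Task

The lever transducer lies loose in its calibration nest. Press the red handle of the toggle clamp down until it snaps over and stays down by itself, clamping the transducer, and let go of it; then swing the transducer's lever arm by its orange roller against the return spring, all the way round to its end stop, and finish while still holding it there so that the full-scale reading can be logged. Leave the things lying around alone and do not drag the transducer out of its nest.

Things in the scene. Friction and masses are not known exactly. Their poses are not given: they have to be found in the camera images.
- fixture: Calibration fixture, fixed to the bench: dark steel plate 160 mm (its x) by 270 mm (its y) by 12 mm, with low rails that locate the transducer near its -y end and a steel horizontal toggle clamp near its +y end. Origin: on the bench, 5 mm on the +y side of the middle of the plate. z is up. It stands at a different place and yaw each time, roughly with its x away from the robot. It carries the whole clamp.
- clamp_pivot (a point): The pivot of the clamp's handle (its axis is parallel to the fixture's x), 88 mm towards the fixture's +y from its origin and 52 mm above the bench. The handle points from it towards the fixture's +y and up. The clamp arm with the foot has its own pivot 46 mm towards -y and points towards -y.
- handle_grip (a point): A point on the middle line of the red grip of the clamp's handle, 85 mm from the pivot. The handle is straight; its red round grip, 16 mm in diameter, reaches from 32 to 112 mm from the pivot. Open, it rises 61 degrees (1.06 rad) above level (this point 126 mm above the bench); locked, 6 degrees (0.11 rad) above level (this point 61 mm above the bench). It is pressed down from above, following its arc; nothing stands under it.
- clamp_handle (a joint): Angle of the clamp's handle in rad: 0 open (a light spring holds it there), 0.95 fully down on its stop. Dead centre is at about 0.88: let go before it, it springs open again; past it, it snaps to the stop and stays. The foot meets the transducer at about 0.5; from there to dead centre the grip needs a push of about 4 to 7 N, before that about 1 N.
- clamp_foot: The black rubber foot, 16 mm in diameter and sprung, on the spindle at the end of the clamp arm. Origin: centre of its lower face. Locked, it presses with some 25 N on the transducer's flange, 12 mm towards the fixture's -y from the fixture's origin.
- transducer: Rotary position transducer, loose in the nest (1 mm play), about 0.6 kg: aluminium flange 80 mm (x) by 110 mm (y) by 8 mm, dark blue round housing 62 mm in diameter and 26 mm high on it, vertical shaft with the lever arm on top. Origin: centre of the flange's underside, on the plate, 12 mm above the bench. Its axes are those of the fixture.
- shaft (a point): On the axis of the transducer's vertical shaft, at the height of the middle of the roller (70 mm above the bench).
- roller_centre (a point): Centre of the orange roller: an upright cylinder 16 mm in diameter and 24 mm high that turns freely on a pin, standing on top of the lever arm 90 mm from the shaft axis. It reaches from 58 to 82 mm above the bench; the flat lever arm (12 mm wide, 5 mm thick) lies right under it, its top 57 mm above the bench. Nothing stands beside or above the roller.
- lever (a joint): Angle of the transducer's lever arm in rad: 0 at rest, 1.13 at its end stop, growing counter-clockwise seen from above. At rest the lever points 155 degrees counter-clockwise from the transducer's x (so roughly towards the robot), at the end stop 220 degrees. A spring returns it: at the roller it pushes back with about 2 N at rest, 6 N at the stop.
- multimeter: Bystander, loose: yellow hand multimeter 150 by 75 by 34 mm, lying beyond the fixture. Origin: centre of its underside.
- junction_box: Bystander, loose: small white box 70 by 36 by 26 mm with black plugs, beside the fixture. Origin: centre of its underside.
- probe_cap: Bystander, loose: black cap 36 mm in diameter and 26 mm high, near the fixture. Origin: centre of its underside.
- screwdriver: Bystander, loose: blue-handled screwdriver about 200 mm long, lying past the end of the clamp's handle. Origin: its underside.
Things that resemble listed ones, but are neither listed nor needed, are in the scene too. Of the things that look like the transducer, the smallest one is meant.

How it is judged:
By the outcome, as a careful person would: the job done as asked, in the order asked, and still so for the second after the job is handed in, while the arm keeps its last pose, push and grip.
It also fails if it takes over 48 s, if anything falls off the work surface, if the arm or the gripper's body presses on something with over 40 N, if the wrist force passes 120 N, or if a joint passes its speed limit or range.

## Robot

A 7-joint arm with a two-finger parallel gripper is mounted at the origin on the work surface. World frame = base frame: x ahead of the robot, y to its left, z up, the work surface at z = 0. Lengths are in mm, angles in rad, forces in N, time in s.
With the tool pointing down it reaches from about 400 to 875 mm from the base axis. Payload 4.4 kg.
Tool frame: the origin (TCP) lies at the very end of the fingers, on their centre line; the grasp point (between the pads) lies 19 mm behind it; z points along the fingers, y is the line along which they close (so a half turn about z gives the same grasp; the last joint's range is limited). The gripper opens to 85 mm and grips with 20 to 120 N. Pads are 22 mm wide; open, the fingers measure 114 mm over their backs; the gripper's body (76 mm by 85 mm) begins 54 mm behind the grasp point. The pads swing forward as they close: fully open they stand 13 mm farther back than shut.
Start: joints at [1.059, 0.628, 0.038, 1.517, -0.027, 0.996, -0.02], TCP at [280.295, -586.475, 231.313] pointing down, gripper open.
Joint ranges: [-3.06, 3.06], [-0.37, 2.12], [-1.25, 1.32], [0.18, 2.47], [-1.1, 4.24], [0.23, 1.98], [-2.94, 2.94]. Speed limits (rad/s): [2.57, 2.57, 3.14, 3.14, 3.14, 3.14, 3.14].

## Interface

Orientations are given as [roll, pitch, yaw] about the fixed x, y, z axes, in that order (R = Rz(yaw) Ry(pitch) Rx(roll)).
In Python, from cell import monitor, viewer, workorder gives the robot as it stands.
- The arm moves only by the tool arm_command, never from a script. Its argument "series" is one flat list of numbers, 5 for each row, row after row: the opening in per cent of the stroke, from 0 (shut) to 100 (fully open), then the shift along the tool's x, y, z in cm, then the turn about the tool's z in degrees. In form: [claw, x, y, z, roll, claw, x, y, z, roll, ...]. A call has exactly 5 rows; each row is the pose to reach, as a shift and turn from the pose commanded when the call began, along the tool's axes at that moment; what a row does not reach only later rows make up. A row lasts 1/12 s, in which the tool goes at most 41.7 mm and 7.16 degrees, less where a joint would pass 70% of its speed; a pose out of reach is approached as far as the arm can. A call with a gripper value outside its range is refused whole. The fingers move at their own pace and stop on an object; the grip force is fixed at half the most. Time passes only in rows, so rows that repeat a pose let the fingers close, or fill a call up. It gives the time, the measured TCP pose, the force, the opening and the grip force at its end, in the units of the state.
- monitor.read_state(): the state, without advancing time (a new reading comes with each control period).
- viewer.get_image(name): name is "scene" or "top" or "wrist"; returns (picture, depth): 480x640x3 uint8, red, green, blue; 480x640 float32, mm along the optical axis (not along the pixel's ray), 0 where there is no reading.
- viewer.camera_model(name): a dict with "mtx" (3x3 intrinsics, pixels), "dist_coeffs" ([k1, k2, p1, p2, k3] as OpenCV has them; the pictures are not rectified), "R" (3x3) and "t" (3): a world point X has camera coordinates R X + t. Camera axes: x right, y down, z forward; pixel columns grow to the right and rows downward; lengths in mm; the calibration is good to about 2 mm. A picture is of the moment at which its call begins: read the wrist's pose just before it. camera_model takes no time and is no camera call; for the wrist camera it gives the pose at the moment of the call.
- workorder.finish_job(): hands the job in; it is judged then, once.
The state is a dict: "clock": time; "qpos": joint angles; "qd": joint speeds; "tau": joint torques, N m; "eef_pos": TCP position; "tool_rot": TCP orientation; "force": force on the tool from outside, world axes, zero at the start; "torque": the same for the moment, N m; "width": finger opening in mm; "gripper_force": force on a finger pad.
Only numpy, scipy, OpenCV 4.12 (cv2) and the standard library are available. Lean on these libraries where they do the work, as an engineer would, in place of code of your own. Each camera call takes 0.05 s, during which the arm holds its last target. There are 200 camera calls.

## Working session

There is one attempt and no reset: what is moved stays moved. The work goes in short steps, Python scripts to look and compute and a tool call to move; the robot and the scene stay as the last step left them, time stands still between calls to the robot, and variables do not carry over. Pictures are saved under pics/ and viewed, at most 10 in all, crops included, and the job is handed in when it is done.

Besides the shell and the picture viewer there is one more tool, called after "Request:" by a JSON object that holds its "op" and its "data", one argument or row to a line. arm_command: Moves the arm, as the interface text tells. Its arguments: {"type":"object","properties":{"series":{"type":"array","items":{"type":"number"}}},"required":["series"]}

```bash
mkdir -p pics && cat > h.py <<'E'
import numpy as np, cv2
from cell import monitor, viewer, workorder
def grab(n):
    m=viewer.camera_model(n); p,d=viewer.get_image(n); return p,d,m
def w(m,d,u,v,r=1):
    # pixel + depth -> world
    K=np.array(m["mtx"],float);D=np.array(m["dist_coeffs"],float)
    xy=cv2.undistortPoints(np.array([[[u,v]]],float),K,D)[0,0]
    z=np.median(d[int(v)-r:int(v)+r+1,int(u)-r:int(u)+r+1])
    return np.array(m["R"]).T@(np.array([xy[0]*z,xy[1]*z,z])-np.array(m["t"]).ravel())
def px(m,X):
    R=np.array(m["R"],float)
    return cv2.projectPoints(np.array([X],float),cv2.Rodrigues(R)[0],np.array(m["t"],float).ravel(),np.array(m["mtx"],float),np.array(m["dist_coeffs"],float))[0][0,0]
def save(n,p): cv2.imwrite("pics/"+n,p[:,:,::-1])
E
python3 - <<'E'
from h import *
import pickle
o={}
for n in("top","scene"):
    o[n]=grab(n); save(n+"0.png",o[n][0])
pickle.dump(o,open("o.pkl","wb"))
print(monitor.read_state())
for n in o: print(n,-np.array(o[n][2]["R"]).T@np.array(o[n][2]["t"]).ravel())
E
```

```text
{'clock': 0.1, 'qpos': array([ 1.0591974 ,  0.62927159,  0.0384787 ,  1.51827766, -0.02696372,
        0.99632666, -0.01997862]), 'qd': array([-1.29122535e-03,  8.41566151e-06,  8.89448067e-05, -3.70007070e-03,
        5.69897537e-04, -1.81577914e-03,  3.97563401e-04]), 'tau': array([ 3.93068432e-03, -5.64530361e+01,  1.23094797e+00, -1.93972814e+01,
        1.13765773e-02,  5.51111312e-03,  3.32445303e-06]), 'eef_pos': array([ 280.01723715, -585.95344145,  230.4669707 ]), 'tool_rot': array([-3.13982936e+00,  6.96446464e-05,  4.45812421e-01]), 'force': array([-0.40338139,  0.96039773, -0.13719139]), 'torque': array([ 0.02668729, -0.01876547,  0.0287434 ]), 'gripper_force': 0.0, 'width': 85.53065758293606}
top [381.53412274   3.86403718 974.48352399]
scene [1224.5721554    98.60388055 1054.57184614]
```

View pics/top0.png

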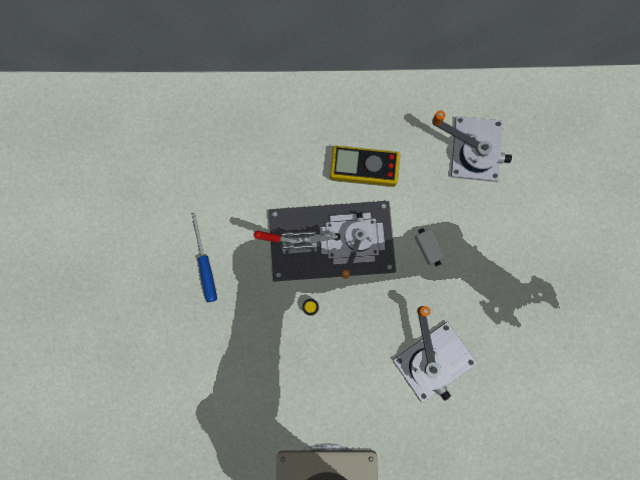

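View pics/scene0.png

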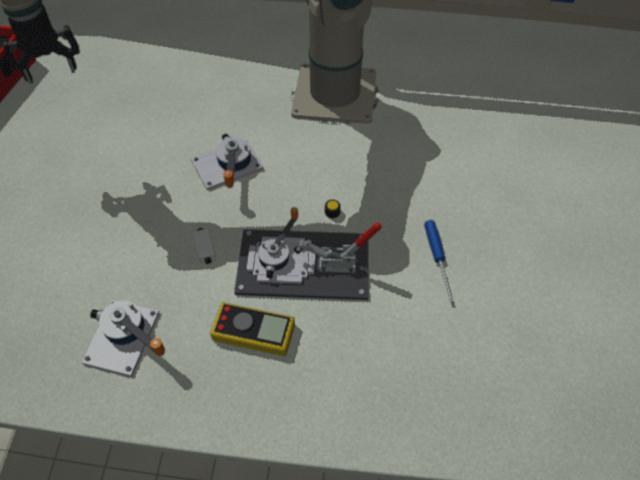

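The top view shows three lookalikes: shaft tops at (361,234) in the fixture, (484,148), and (432,370). The one in the fixture is the smallest, with its roller at (346,273) and the red handle at about (268,236). I'll check that choice in one close crop.

```bash
python3 - <<'E'
from h import *
import pickle
o=pickle.load(open("o.pkl","rb"))
a=cv2.resize(o["top"][0][190:320,240:410],None,fx=4,fy=4,interpolation=cv2.INTER_CUBIC)[:,:680]
b=cv2.resize(o["scene"][0][195:310,225:395],None,fx=4,fy=4,interpolation=cv2.INTER_CUBIC)
c=np.vstack([a,b]); c=cv2.resize(c,None,fx=.6,fy=.6,interpolation=cv2.INTER_AREA)
print(c.shape); save("crop.png",c)
p,d,m=o["top"]
for k,(u,v) in dict(roller=(346,273),shaft=(361,233),c1=(269,211),c2=(388,203),c3=(394,271),c4=(275,279)).items(): print(k,w(m,d,u,v).round())
# red segment from depth, both cams
for n in o:
    p,d,m=o[n]; P=p.astype(int)
    ys,xs=np.where((P[...,0]>120)&(P[...,1]<50)&(P[...,2]<50)); 
    Q=np.array([w(m,d,u,v,0) for u,v in zip(xs,ys) if 200<v<320 and 240<u<400]); 
    Q=Q[(Q[:,0]>350)&(Q[:,2]>60)&(Q[:,2]<200)]
    i=np.argsort(Q[:,2]); print(n,len(Q),Q[i[:8]].mean(0).round(),Q[i[-8:]].mean(0).round())
    ys,xs=np.where((P[...,0]>120)&(P[...,1]>40)&(P[...,1]<130)&(P[...,2]<50))
    Q=np.array([w(m,d,u,v,0) for u,v in zip(xs,ys)]); s=(abs(Q[:,2]-75)<20); s&=np.hypot(Q[:,0]-430,Q[:,1]+0)<90
    print(n,'orange',s.sum(),Q[s].mean(0).round() if s.any() else '')
E
```

```text
(588, 408, 3)
roller [463. -41.  82.]
shaft [548. -75.  62.]
c1 [609. 125.  10.]
c2 [ 625. -141.   12.]
c3 [ 473. -149.   10.]
c4 [457. 110.  11.]
top 148 [531.  95.  94.] [532. 128. 151.]
top orange 0 
scene 36 [534. 103. 110.] [531. 130. 150.]
scene orange 0
```

View pics/crop.png

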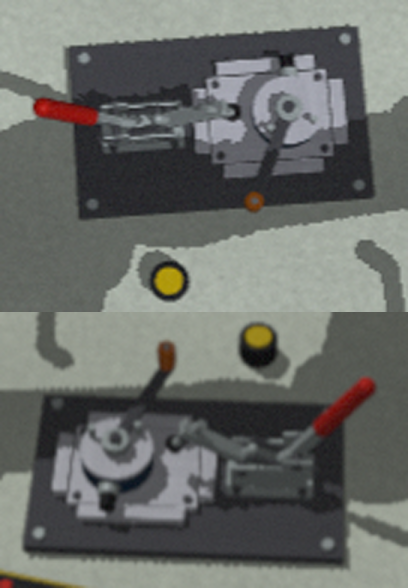

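The crop confirms it. The small transducer sits in the nest, with the foot raised beside it, the roller on the robot side, and the handle open. By depth, the roller is at (463,-41,82 top), the shaft at (548,-75), and the plate centre at about (541,-14) with a yaw of about 4°. The lever radius comes out at 91 mm and the lever at 154° in the fixture, both matching the text. I'll move over the clamp now.

Request:
{"op": "arm_command", "data": {
  "series": [0,2.9,-2.8,-0.6,4.3,0,5.8,-5.6,-1.2,8.6,0,8.7,-8.4,-1.8,12.9,0,11.6,-11.2,-2.4,17.2,0,14.4,-13.8,-3,21.5]
}}

```text
clock: 0.52
eef_pos: [350.8, -397.4, 261.1]
tool_rot: [-3.14, 0.0, 0.067]
force: [0.3, 0.1, 0.1]
width: 25.8
gripper_force: 0.0
```

Request:
{"op": "arm_command", "data": {
  "series": [0,1.4,-2.8,0,0,0,2.8,-5.7,0,0,0,4.2,-8.5,0,0,0,5.6,-11.4,0,0,0,7,-14.2,0,0]
}}

```text
clock: 0.93
eef_pos: [410.7, -251.5, 261.2]
tool_rot: [-3.141, 0.0, 0.071]
force: [-0.1, -0.7, -0.2]
width: -0.1
gripper_force: 0.0
```

Request:
{"op": "arm_command", "data": {
  "series": [0,1.4,-2.8,0,0,0,2.8,-5.7,0,0,0,4.2,-8.5,0,0,0,5.6,-11.4,0,0,0,7,-14.2,0,0]
}}

```text
clock: 1.35
eef_pos: [470.4, -105.0, 261.2]
tool_rot: [-3.141, 0.0, 0.071]
force: [0.8, -0.5, 0.1]
width: 0.0
gripper_force: 0.0
```

```bash
python3 - <<'E'
from h import *
import pickle
s=monitor.read_state(); o=grab("wrist"); t=grab("top"); pickle.dump((s,o),open("w1.pkl","wb"))
print(s["clock"],s["eef_pos"],s["tool_rot"])
save("w1.png",np.hstack([cv2.resize(o[0],(600,450)),np.zeros((450,0,3),np.uint8)]))
E
```

```text
1.35 [ 470.44315633 -105.00317197  261.16332386] [-3.14138164e+00  4.33642262e-04  7.06687839e-02]
```

View pics/w1.png

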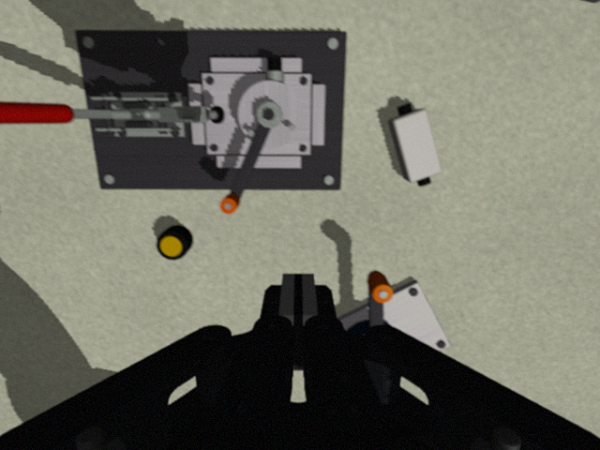

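The wrist view shows the plate corners at (77,32), (347,31), (341,188) and (101,188), the shaft top at (268,114), the roller at (229,205), and the red grip running from (0,113) to (72,113). I'll measure from this and compare with the top view.

```bash
python3 - <<'E'
from h import *
import pickle
s,(p,d,m)=pickle.load(open("w1.pkl","rb")); T=pickle.load(open("o.pkl","rb"))["top"]
f=640/600
C=[]
for k,(u,v) in dict(c1=(80,34),c2=(345,33),c3=(339,186),c4=(103,186),shaft=(268,114),roller=(229,205),handle=(30,113),red0=(70,113)).items():
    X=w(m,d,u*f,v*f); C.append(X); print(k,X.round(1),d[int(v*f),int(u*f)])
C=np.array(C); c=C[:4].mean(0); yv=(C[0]+C[3]-C[1]-C[2])[:2]; yaw=np.arctan2(-yv[0],yv[1]); y=np.array([-np.sin(yaw),np.cos(yaw)])
print("centre",c,"yaw",np.degrees(yaw),"pivot",c[:2]+93*y,"transducer/foot",c[:2]+5*y-12*y)
def tri(a,b):
    P=[]
    for mm,uv in((m,a),(T[2],b)):
        K=np.array(mm["mtx"],float);R=np.array(mm["R"]);t=np.array(mm["t"]).reshape(3,1)
        xy=cv2.undistortPoints(np.array([[uv]],float),K,np.array(mm["dist_coeffs"],float))[0,0]; P.append((np.hstack([R,t]),xy))
    X=cv2.triangulatePoints(P[0][0],P[1][0],P[0][1],P[1][1]).ravel(); return X[:3]/X[3]
print("tri roller",tri((229*f,205*f),(346,273)).round(1),"shaft",tri((268*f,114*f),(361,233)).round(1))
print("TCP px",px(m,s["eef_pos"])/f)
E
```

```text
c1 [608.8 122.6  12.3] 352.0192
c2 [ 628.5 -138.9   11.7] 351.5087
c3 [ 475.7 -148.9   11.8] 395.20026
c4 [457.1 113.7  11.9] 396.2224
shaft [546.4 -70.5  63.6] 325.20538
roller [463.2 -39.6  82.7] 329.12204
handle [533.8 107.7 117. ] 272.59677
red0 [535.2  92.9  91.2] 297.7558
centre [542.54827519 -12.89358496  11.92914758] yaw 4.177393271507428 pivot [535.77371909  79.85934162] transducer/foot [543.05818801 -19.87498803]
tri roller [463.2 -40.5  84.3] shaft [545.7 -72.6  80.5]
TCP px [301.67881995 292.81754806]
```

The two views agree: the pivot is at about (536,80), the roller at (463,-40,83 top), and the shaft at (546,-72). The offset from the fixture is the expected 155°. Next I'll go above the handle on its -y side.

Request:
{"op": "arm_command", "data": {
  "series": [0,1.3,-3.2,0,0,0,2.6,-6.4,0,0,0,3.9,-9.6,0,0,0,5.2,-12.8,0,0,0,6.5,-16,0,0]
}}

```text
clock: 1.87
eef_pos: [524.0, 58.3, 261.1]
tool_rot: [3.141, 0.001, 0.07]
force: [-0.2, -0.6, -0.3]
width: 0.0
gripper_force: 0.0
```

Request:
{"op": "arm_command", "data": {
  "series": [0,0.6,-2,2,0,0,1.3,-4,5,0,0,1.3,-4,8,0,0,1.3,-4,10,0,0,1.3,-4,10.5,0]
}}

```text
clock: 2.28
eef_pos: [531.4, 97.6, 152.7]
tool_rot: [3.14, 0.007, 0.071]
force: [-0.8, -0.2, 1.2]
width: 0.2
gripper_force: 0.0
```

```bash
cat >> h.py <<'E'
YAW=np.radians(4.18); PIV=np.array([535.8,80.])
def fix(p):
    c,s=np.cos(YAW),np.sin(YAW); d=np.array(p[:2])-PIV; return np.array([c*d[0]+s*d[1],-s*d[0]+c*d[1],p[2]])
E
python3 - <<'E'
from h import *
import pickle
s=monitor.read_state(); print(s["clock"],fix(s["eef_pos"]).round(1),s["force"].round(1))
p,d,m=grab("wrist"); save("w2.png",cv2.resize(p,(600,450))); pickle.dump((s,(p,d,m)),open("w2.pkl","wb"))
E
```

```text
2.2833 [ -3.1  17.8 152.7] [-0.8 -0.2  1.2]
```

View pics/w2.png

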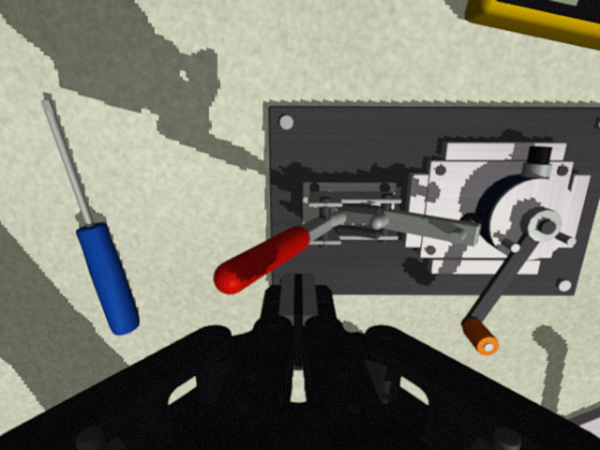

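The wrist view shows the handle tip at (230,278), level with the TCP row at about 293, so it sits about 5 mm further +x. The fingers are on its -y side. I'll start the press along the arc.

Request:
{"op": "arm_command", "data": {
  "series": [0,0.5,-0.6,1.0,0,0,0.5,-1.6,1.6,0,0,0.5,-2.6,2.1,0,0,0.5,-3.7,2.8,0,0,0.5,-4.6,3.7,0]
}}

```text
clock: 2.75
eef_pos: [536.4, 146.5, 119.7]
tool_rot: [-3.141, -0.002, 0.072]
force: [0.9, -0.9, 0.5]
width: -0.1
gripper_force: 0.6
```

```bash
cat > chk.py <<'E'
from h import *
def red():
    s=monitor.read_state(); print(s["clock"],"tcp fix",fix(s["eef_pos"]).round(1),"F",s["force"].round(1))
    for n in("scene","top","wrist"):
        p,d,m=grab(n);P=p.astype(int)
        ys,xs=np.where((P[...,0]>90)&(P[...,1]<45)&(P[...,2]<45)&(d>0))
        Q=np.array([fix(w(m,d,u,v,0)) for u,v in zip(xs,ys)]).reshape(-1,3)
        Q=Q[(abs(Q[:,0])<20)&(Q[:,1]>10)&(Q[:,1]<130)&(Q[:,2]>50)]
        if len(Q)>8:
            f=np.polyfit(Q[:,1],Q[:,2],1) if np.ptp(Q[:,1])>8 else [np.nan]
            print(n,len(Q),"mean",Q.mean(0).round(1),"angle",round(np.degrees(np.arctan(f[0])),1))
red()
E
python3 chk.py
```

```text
2.75 tcp fix [  5.5  66.3 119.7] F [ 0.9 -0.9  0.5]
scene 107 mean [ 2.1 44.6 94.8] angle 39.7
top 137 mean [-1.2 45.7 94.7] angle 35.5
wrist 1899 mean [ 2.1 51.6 96.4] angle 33.4
```

The handle follows and is now at about 36°, with the push nearly centred. Continuing.

Request:
{"op": "arm_command", "data": {
  "series": [0,-0.3,-0.9,1.0,0,0,-0.3,-1.4,1.9,0,0,-0.3,-1.8,2.6,0,0,-0.3,-2.1,3.4,0,0,-0.3,-2.3,4.1,0]
}}

```text
clock: 3.32
eef_pos: [532.3, 168.2, 78.1]
tool_rot: [-3.141, -0.002, 0.071]
force: [1.9, 0.3, 2.2]
width: -0.4
gripper_force: 1.0
```

Request:
{"op": "arm_command", "data": {
  "series": [0,0,0,0.3,0,0,0,-0.1,0.6,0,0,0,-0.1,0.8,0,0,0,-0.1,0.9,0,0,0,-0.1,0.9,0]
}}

```text
clock: 3.73
eef_pos: [530.2, 168.2, 69.9]
tool_rot: [-3.142, 0.002, 0.07]
force: [-3.3, -0.3, 9.5]
width: -0.4
gripper_force: 4.3
```

```bash
python3 chk.py
```

```text
3.7333 tcp fix [ 0.8 88.3 69.9] F [-3.3 -0.3  9.5]
scene 132 mean [ 2.8 60.  63.2] angle 6.9
top 83 mean [-3.2 51.9 72.5] angle -3.1
wrist 3014 mean [ 2.2 62.8 65.1] angle 5.8
```

The handle reads about 6°, so it is on its stop. I'll lift off and verify that it stays down.

Request:
{"op": "arm_command", "data": {
  "series": [0,0,0,-2,0,0,0,0,-5,0,0,0,0,-8,0,0,0,0,-10,0,0,0,0,-10,0]
}}

```text
clock: 4.3
eef_pos: [533.5, 168.7, 173.4]
tool_rot: [-3.14, -0.007, 0.07]
force: [0.6, -0.7, -0.3]
width: -0.0
gripper_force: 0.0
```

Request:
{"op": "arm_command", "data": {
  "series": [35,-1.5,3.5,0,5,35,-3,7,0,10,35,-4.5,10.5,0,15,35,-6,14,0,20,35,-7.5,17.5,0,25]
}}

```text
clock: 4.72
eef_pos: [466.9, -13.2, 168.7]
tool_rot: [3.141, 0.001, -0.37]
force: [0.4, 0.1, 0.2]
width: 29.7
gripper_force: 0.0
```

```bash
cat >> h.py <<'E'
def to(X,yawdeg,s):
    "tool-axes cm and turn deg from state s to world X, yaw"
    from scipy.spatial.transform import Rotation as Ro
    y=s["tool_rot"][2]; R=Ro.from_euler("xyz",[np.pi,0,y]).as_matrix()
    return (R.T@(np.array(X)-s["eef_pos"])/10).round(2),round(np.degrees(y)-yawdeg,1)
E
python3 chk.py; python3 - <<'E'
from h import *
s=monitor.read_state(); print(to([463.2,-40,100],-21,s), np.degrees(s["tool_rot"][2]),s["width"])
p,d,m=grab("wrist"); save("w3.png",cv2.resize(p,(600,450)))
E
```

```text
4.7167 tcp fix [-75.5 -87.9 168.7] F [0.4 0.1 0.2]
scene 168 mean [ 2.6 72.2 65.1] angle 6.2
top 213 mean [ 0.2 71.  66.5] angle 6.0
wrist 2051 mean [-0.5 73.2 66.7] angle 6.3
(array([0.58, 2.46, 6.89]), np.float64(-0.3)) -21.33770010564324 30.11738271211187
```

View pics/w3.png

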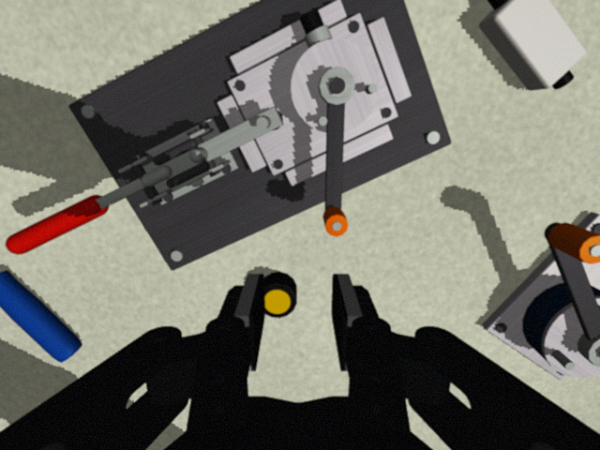

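The handle stays at 6.2° with nothing touching it, and the foot is down on the flange at (265,120). The lever is radially aligned with the tool, with the roller at (336,225). I'll go over the roller and look again before straddling it.

Request:
{"op": "arm_command", "data": {
  "series": [35,0.3,1.2,1.5,0,35,0.6,2.5,3.5,0,35,0.6,2.5,5.5,0,35,0.6,2.5,6.5,0,35,0.6,2.5,6.5,0]
}}

```text
clock: 5.33
eef_pos: [464.0, -35.6, 102.1]
tool_rot: [3.141, 0.005, -0.363]
force: [-0.8, 0.8, -0.3]
width: 30.1
gripper_force: 0.0
```

```bash
python3 - <<'E'
from h import *
s=monitor.read_state(); p,d,m=grab("wrist"); save("w4.png",cv2.resize(p[120:420,180:480],(500,500)))
P=p.astype(int); ys,xs=np.where((P[...,0]>150)&(P[...,1]>50)&(P[...,1]<150)&(P[...,2]<60)&(d>0))
Q=np.array([w(m,d,u,v,0) for u,v in zip(xs,ys)]); Q=Q[np.hypot(Q[:,0]-463,Q[:,1]+40)<30]; t=Q[Q[:,2]>79]
print(s["eef_pos"],len(t),t.mean(0),((t.max(0)+t.min(0))/2), to([463.2,-40,56],-21,s))
E
```

```text
[464.02988793 -35.58243957 102.06024617] 264 [459.74613225 -42.80502214  81.79209167] [460.58815018 -40.43079548  81.41448943] (array([0.08, 0.44, 4.61]), np.float64(0.2))
```

View pics/w4.png

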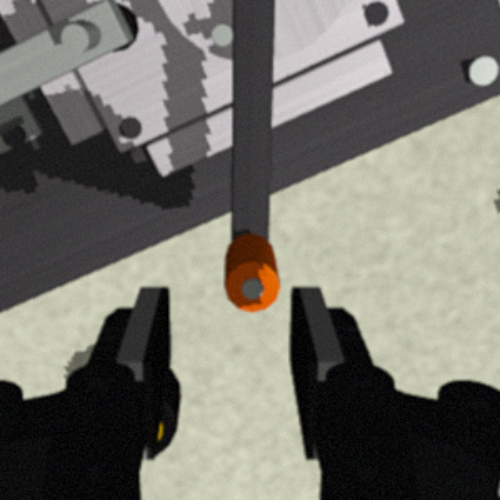

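The roller sits at crop (250,288). The fingertips' midline is at column 230, so the roller is about 4 mm along +tool y, which agrees with the measurement. I'll lower with that correction.

Request:
{"op": "arm_command", "data": {
  "series": [35,0.1,0.4,0,0,35,0.1,0.4,1.5,0,35,0.1,0.4,3,0,35,0.1,0.4,4.5,0,35,0.1,0.4,4.5,0]
}}

```text
clock: 5.8
eef_pos: [464.4, -40.8, 58.3]
tool_rot: [3.141, 0.002, -0.365]
force: [-0.2, -0.7, -0.2]
width: 30.2
gripper_force: 0.0
```

```bash
python3 - <<'E'
from h import *
s=monitor.read_state(); print(s["eef_pos"],s["force"],s["width"])
S=np.array([546.0,-72]); r0=np.array([463.2,-40])-S; print(np.hypot(*r0),np.degrees(np.arctan2(*r0[::-1])))
# arc: finger centre leads roller by slack k; roller angle a (world), tool yaw a-180
a0=159.2; e=s["eef_pos"][:2]-S
for lab,a in [("%d"%b,b) for b in (159.2,170,185,200,212,220,224)]:
    for k in (7,):
        t=np.radians(a); X=S+90*np.array([np.cos(t),np.sin(t)])+k*np.array([-np.sin(t),np.cos(t)])
        print(lab,X.round(1),to([*X,57],a-180,s))
E
```

```text
[464.38124722 -40.7695724   58.34164104] [-0.17603265 -0.72785979 -0.1688833 ] 30.21476583880281
88.76846286829576 158.8698074321336
159 [459.4 -46.6] (array([-0.26,  0.72,  0.13]), np.float64(-0.1))
170 [456.2 -63.3] (array([0.03, 2.4 , 0.13]), np.float64(-10.9))
185 [457.  -86.8] (array([0.95, 4.57, 0.13]), np.float64(-25.9))
200 [ 463.8 -109.4] (array([2.39, 6.43, 0.13]), np.float64(-40.9))
212 [ 473.4 -125.6] (array([3.87, 7.61, 0.13]), np.float64(-52.9))
220 [ 481.6 -135.2] (array([4.97, 8.21, 0.13]), np.float64(-60.9))
224 [ 486.1 -139.6] (array([5.56, 8.45, 0.13]), np.float64(-64.9))
```

Straddled at z 58 with no contact force. Swinging the first 26°.

Request:
{"op": "arm_command", "data": {
  "series": [35,-0.2,0.7,0.1,0,35,-0.1,1.7,0.1,-6,35,0.1,2.6,0.1,-12,35,0.5,3.6,0.1,-19,35,0.9,4.6,0.1,-26]
}}

```text
clock: 6.22
eef_pos: [456.9, -87.1, 59.4]
tool_rot: [-3.141, -0.001, 0.096]
force: [-0.2, 3.3, -3.0]
width: 29.8
gripper_force: 1.9
```

```bash
cat > sw.py <<'E'
from h import *
s=monitor.read_state(); p,d,m=grab("top"); P=p.astype(int)
S=np.array([546.0,-72]); e=s["eef_pos"][:2]-S
print(s["clock"],s["eef_pos"].round(1),"F",s["force"].round(1),"w",s["width"].round(1),"tcp angle",np.degrees(np.arctan2(*e[::-1]))%360,"r",np.hypot(*e),"yaw",np.degrees(s["tool_rot"][2]))
for n in("top","scene","wrist"):
    p,d,m=grab(n); P=p.astype(int); ys,xs=np.where((P[...,0]>80)&(P[...,1]>.25*P[...,0])&(P[...,1]<.6*P[...,0])&(P[...,2]<.3*P[...,0])&(d>0))
    Q=np.array([w(m,d,u,v,0) for u,v in zip(xs,ys)]).reshape(-1,3)
    if len(Q): Q=Q[(abs(np.hypot(Q[:,0]-S[0],Q[:,1]-S[1])-90)<20)&(Q[:,2]>60)&(Q[:,2]<86)]
    if len(Q)>3: q=Q.mean(0); print(n,len(Q),q.round(1),"ang",round(np.degrees(np.arctan2(q[1]-S[1],q[0]-S[0]))%360,1))
for a in (200,212,220,224,227):
    t=np.radians(a); X=S+90*np.array([np.cos(t),np.sin(t)])+7*np.array([-np.sin(t),np.cos(t)])
    print(a,X.round(1),to([*X,57],a-180,s))
E
python3 sw.py
```

```text
Traceback (most recent call last):
  File "sw.py", line 4, in <module>
    print(s["clock"],s["eef_pos"].round(1),"F",s["force"].round(1),"w",s["width"].round(1),"tcp angle",np.degrees(np.arctan2(*e[::-1]))%360,"r",np.hypot(*e),"yaw",np.degrees(s["tool_rot"][2]))
                                                                       ^^^^^^^^^^^^^^^^
AttributeError: 'float' object has no attribute 'round'
```

```bash
sed -i 's/s\["width"\].round(1)/s["width"]/' sw.py && python3 sw.py
```

```text
6.2667 [456.8 -89.8  59.4] F [ 0.2  0.7 -3. ] w 29.834408138955606 tcp angle 191.31414772686006 r 90.92101197449925 yaw 5.573067745164917
scene 35 [460.1 -79.   73.7] ang 184.7
wrist 1060 [456.5 -78.   81.3] ang 183.9
200 [ 463.8 -109.4] (array([0.5 , 2.01, 0.24]), np.float64(-14.4))
212 [ 473.4 -125.6] (array([1.3 , 3.72, 0.24]), np.float64(-26.4))
220 [ 481.6 -135.2] (array([2.02, 4.76, 0.24]), np.float64(-34.4))
224 [ 486.1 -139.6] (array([2.43, 5.23, 0.24]), np.float64(-38.4))
227 [ 489.7 -142.6] (array([2.76, 5.57, 0.24]), np.float64(-41.4))
```

The roller is at 184° and following, with low force. Continuing to just short of the stop (224°).

Request:
{"op": "arm_command", "data": {
  "series": [35,0.2,1.0,0,-7,35,0.5,2.0,0,-14,35,0.9,2.9,0,-21,35,1.3,3.7,0,-28,35,1.7,4.3,0,-32]
}}

```text
clock: 6.88
eef_pos: [476.4, -127.9, 58.7]
tool_rot: [-3.14, 0.002, 0.651]
force: [-3.6, 4.1, 4.6]
width: 29.7
gripper_force: 2.8
```

```bash
python3 sw.py
```

```text
6.8833 [ 476.4 -127.9   58.7] F [-3.6  4.1  4.6] w 29.7100702123418 tcp angle 218.75425092165437 r 89.25997065827084 yaw 37.295238628708724
scene 43 [ 474.3 -121.7   74.8] ang 214.7
wrist 975 [ 470.6 -120.9   81.7] ang 213.0
200 [ 463.8 -109.4] (array([ 0.12, -2.23,  0.17]), np.float64(17.3))
212 [ 473.4 -125.6] (array([-0.1 , -0.36,  0.17]), np.float64(5.3))
220 [ 481.6 -135.2] (array([-0.03,  0.9 ,  0.17]), np.float64(-2.7))
224 [ 486.1 -139.6] (array([0.07, 1.52, 0.17]), np.float64(-6.7))
227 [ 489.7 -142.6] (array([0.17, 1.98, 0.17]), np.float64(-9.7))
```

Request:
{"op": "arm_command", "data": {
  "series": [35,0,0.4,0,-2,35,0,0.8,0,-4,35,0,1.2,0,-6,35,0.1,1.5,0,-7,35,0.1,1.5,0,-7]
}}

```text
clock: 7.5
eef_pos: [485.9, -138.8, 58.5]
tool_rot: [-3.139, 0.002, 0.767]
force: [-5.1, 3.6, 5.6]
width: 30.1
gripper_force: 3.0
```

```bash
python3 sw.py
```

```text
7.5 [ 485.9 -138.8   58.5] F [-5.1  3.6  5.6] w 30.14571378802217 tcp angle 228.03300248166917 r 89.90154060171741 yaw 43.93289929469981
scene 38 [ 482.5 -131.5   75.3] ang 223.1
wrist 773 [ 479.  -131.    81.6] ang 221.4
200 [ 463.8 -109.4] (array([ 0.46, -3.65,  0.15]), np.float64(23.9))
212 [ 473.4 -125.6] (array([ 0.02, -1.82,  0.15]), np.float64(11.9))
220 [ 481.6 -135.2] (array([-0.06, -0.56,  0.15]), np.float64(3.9))
224 [ 486.1 -139.6] (array([-0.03,  0.07,  0.15]), np.float64(-0.1))
227 [ 489.7 -142.6] (array([0.02, 0.54, 0.15]), np.float64(-3.1))
```

The tangential force is about 6 N, which is spring only, so it is just short of the stop. Creeping on until the force steps up.

Request:
{"op": "arm_command", "data": {
  "series": [35,0,0.1,0,0,35,0,0.2,0,0,35,0,0.2,0,0,35,0,0.2,0,0,35,0,0.2,0,0]
}}

```text
clock: 8.12
eef_pos: [486.6, -139.7, 58.4]
tool_rot: [-3.138, 0.002, 0.767]
force: [-4.9, 5.0, 5.2]
width: 29.7
gripper_force: 3.1
```

Request:
{"op": "arm_command", "data": {
  "series": [35,0,0.1,0,-1,35,0,0.2,0,-1,35,0,0.2,0,-1,35,0,0.2,0,-1,35,0,0.2,0,-1]
}}

```text
clock: 8.53
eef_pos: [486.7, -140.0, 58.3]
tool_rot: [-3.136, 0.003, 0.785]
force: [-6.1, 6.5, 6.9]
width: 29.8
gripper_force: 4.7
```

```bash
python3 sw.py
```

```text
8.5333 [ 486.7 -140.    58.3] F [-6.1  6.5  6.9] w 29.847932086981103 tcp angle 228.91462510336737 r 90.28165185381962 yaw 44.96256474982028
scene 40 [ 483.4 -133.7   73.9] ang 224.6
wrist 781 [ 480.4 -132.5   81.7] ang 222.7
200 [ 463.8 -109.4] (array([ 0.55, -3.79,  0.13]), np.float64(25.0))
212 [ 473.4 -125.6] (array([ 0.08, -1.96,  0.13]), np.float64(13.0))
220 [ 481.6 -135.2] (array([-0.02, -0.7 ,  0.13]), np.float64(5.0))
224 [ 486.1 -139.6] (array([-0.  , -0.07,  0.13]), np.float64(1.0))
227 [ 489.7 -142.6] (array([0.04, 0.4 , 0.13]), np.float64(-2.0))
```

Request:
{"op": "arm_command", "data": {
  "series": [35,0,0.2,0,0,35,0,0.3,0,0,35,0,0.3,0,0,35,0,0.3,0,0,35,0,0.3,0,0]
}}

```text
clock: 9.15
eef_pos: [487.9, -141.4, 58.1]
tool_rot: [-3.134, 0.004, 0.785]
force: [-7.7, 8.7, 8.3]
width: 30.0
gripper_force: 5.8
```

```bash
python3 sw.py | head -3; python3 - <<'E'
from h import *
p,d,m=grab("scene"); q=grab("wrist")[0]
a=cv2.resize(p[170:320,200:400],(560,420)); save("end.png",np.vstack([a,np.zeros((0,560,3),np.uint8)])); save("endw.png",cv2.resize(q,(560,420)))
E
```

```text
9.15 [ 487.9 -141.4   58.1] F [-7.7  8.7  8.3] w 30.04062971285746 tcp angle 230.097919625713 r 90.52325758481899 yaw 44.98647448553766
scene 41 [ 484.5 -134.4   74.8] ang 225.4
wrist 791 [ 482.  -133.6   81.7] ang 223.9
```

View pics/end.png

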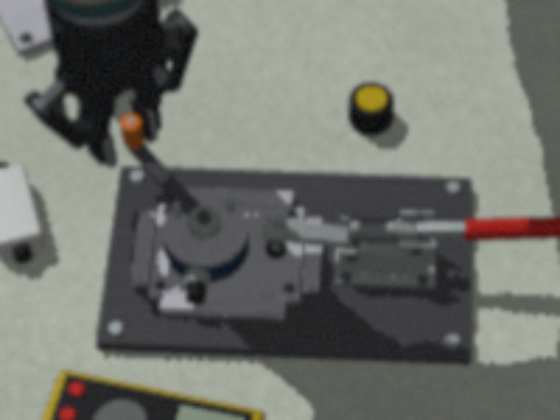

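View pics/endw.png

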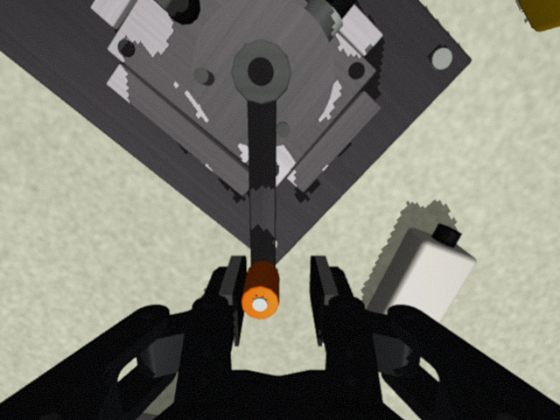

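Both views show the lever in line with the tool at about 45° yaw, so about 224°, where the stop should be. The handle is still down and the flange is in its nest. One more small push will confirm that the roller no longer moves.

Request:
{"op": "arm_command", "data": {
  "series": [35,0,0.1,0,0,35,0,0.2,0,0,35,0,0.2,0,0,35,0,0.2,0,0,35,0,0.2,0,0]
}}

```text
clock: 9.87
eef_pos: [488.0, -141.8, 58.0]
tool_rot: [-3.131, 0.005, 0.786]
force: [-10.1, 10.6, 9.3]
width: 30.3
gripper_force: 7.3
```

Request:
{"op": "arm_command", "data": {
  "series": [35,0,0,0,0,35,0,0,0,0,35,0,0,0,0,35,0,0,0,0,35,0,0,0,0]
}}

```text
clock: 10.28
eef_pos: [488.0, -141.9, 58.0]
tool_rot: [-3.131, 0.005, 0.786]
force: [-10.2, 10.2, 9.1]
width: 29.7
gripper_force: 7.3
```

```bash
python3 sw.py | head -3; python3 chk.py
```

```text
10.2833 [ 488.  -141.9   58. ] F [-10.2  10.2   9.1] w 29.682786312643795 tcp angle 230.31929214690348 r 90.76942427777452 yaw 45.016859656196935
scene 43 [ 485.  -134.4   75.1] ang 225.6
wrist 795 [ 482.1 -133.9   81.7] ang 224.1
10.4833 tcp fix [ -63.8 -217.8   58. ] F [-9.5 10.6  9.2]
scene 165 mean [ 2.8 67.2 64.3] angle 7.3
top 208 mean [ 0.1 71.8 66.6] angle 7.0
```

The roller stayed put at 224° (65° from rest) while the push rose to 14 N, so it is held on the stop. The handle is still locked. Handing in.

```bash
python3 -c "
from cell import workorder
print(workorder.finish_job())"
```

```text
the job is handed in; nothing more can be done
None
```

The job is handed in at about 10.5 s: the clamp is locked and released with the transducer in its nest, and the lever is held against its end stop at about 65° (1.13 rad) from rest with about 14 N; the verdict was not reported back.

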